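# Load a ribbon reel and pin it with an R-clip

### The job

Load the reel of sage-green ribbon onto the spindle of the ribbon stand so that it sits flat on the rust-coloured reel already there. Then lock it with the R-clip: find the cross-hole in the spindle, push the clip's straight leg through it until the bent leg has ridden over the spindle and snapped home round it, and let go. Feel the clip in and never ram it against the stand, and leave everything else on the bench where it lies.

Things in the scene. Friction and masses are not known exactly. Their poses are not given: they have to be found in the camera images.
- stand: Ribbon stand screwed to the bench: green round base 124 mm across, 14 mm thick; on it a reel of rust-red ribbon (66 mm across, top 63 mm above the bench); through both an upright steel spindle 20 mm across, chamfered top 134 mm above the bench. Origin on the spindle's axis at bench level, z up.
- stand_hole (a point): Middle of the spindle's cross-hole, on the spindle's axis, 120 mm above the bench; axes are the stand's and do not turn with the spindle. The hole is 7 mm wide, level, right through (mouths 10 mm from this point), and points up to 1.2 rad either side of the stand's y axis; where is not reported.
- stand_top (a point): Centre of the spindle's top end. A black saw slot across it runs parallel to the cross-hole. The spindle turns about its axis against a brake that slips at 0.12 N m: a tip probing or rubbing on it lightly does not turn it, a leg in the hole can.
- reel: The reel to load: sage-green ribbon between two white flanges, 66 mm across, 45 mm high, about 0.12 kg, lying flat with its hole upright. The hole is 25 mm across. Origin at the centre of its underside. Once loaded its underside is 63 mm above the bench and its top 108 mm.
- clip: R-clip of 5 mm steel wire lying flat, 0.06 kg, 82 mm long. Origin at bench level in the middle of the grip; x along the straight leg to its tip, y from straight to bent leg, z up. The grip (double coil and roots of both legs) is 24 mm wide (y -12 to 12 mm), straight-sided from x -11 to 11 mm, 5 mm high there and 10 mm over the coil (x -16 to 8 mm).
- clip_tip (a point): Round end of the straight leg (a 5 mm rod) at clip x 66, y -9.5, z 2.5 mm; axes as the clip's.
- clip_seat (a point): Point of the straight leg's axis that lies in the middle of the cross-hole when home: clip x 36, y -9.5, z 2.5 mm; axes as the clip's. Pushing in, the bent leg first touches the spindle 20 mm before home, the push rises to 5 to 10 N until 11 mm before home, then it snaps in. Over 25 N between clip and stand counts as ramming.
- clip_arm (a joint): How far the bent leg is sprung open: 0 at rest, about 0.13 rad as its pinch passes over the spindle, 0 again when home. The bent leg is hinged at clip x 11, y 9.5 mm; its hollow for the spindle is at x 36, its pinch at x 46, its outward-turned end at x 55, y 6 mm.
- spare_reel: Bystander: reel of cream ribbon with brown card flanges, 66 mm across, 45 mm high, origin at the centre of its underside.
- saucer: Bystander: terracotta saucer 130 mm across, 22 mm high, origin under its centre.
- cone_a: Bystander: pine cone 50 mm across, 56 mm high, origin under its centre.
- cone_b: Bystander: pine cone like the other one.
- wreath: Bystander: twig wreath 246 mm across, 40 mm high, lying flat, origin under its centre.
- jar: Bystander: amber glass jar with a metal cap, 66 mm across, 85 mm high, origin under its centre.
- secateurs: Bystander: red-handled secateurs lying flat, 165 mm long, 18 mm high, origin near the pivot.
Not all that is in view belongs to the job. What is shaped like the reel but blue or pink is not meant.

How it is judged:
By the outcome, as a careful person would: the job done as asked, in the order asked, and still so for the second after the job is handed in, with the robot touching nothing.
It also fails if it takes over 72 s, if anything falls off the work surface, if the arm or the gripper's body presses on something with over 40 N, if the wrist force passes 120 N, or if a joint passes its speed limit or range.

### The arm

A 6-joint arm with a two-finger parallel gripper is mounted at the origin on the work surface. World frame = base frame: x ahead of the robot, y to its left, z up, the work surface at z = 0. Lengths are in mm, angles in degrees, forces in N, time in s.
With the tool pointing down it reaches from about 275 to 875 mm from the base axis. Payload 12.5 kg.
Tool frame: the origin (TCP) lies on the centre line of the jaws, within the pads' length; the fingertips stand 19 mm ahead of it and the grasp point (between the pads) is the TCP (arm.tips_ahead is the distance from the TCP to the fingertips, in mm); z points along the fingers, y is the direction in which the jaws open and shut (so a half turn about z gives the same grasp; the last joint's range is limited). The gripper opens to 85 mm and grips with 20 to 120 N. Pads are 22 mm wide; open, the fingers measure 114 mm over their backs; the gripper's body (76 mm by 85 mm) begins 54 mm behind the grasp point. The pads swing forward as they close: fully open they stand 13 mm farther back than shut.
Start: joints at [-71.482, 20.094, 94.641, -0, 65.266, -4.847], TCP at [218.142, -504.875, 250.29] pointing down, gripper open.
Joint ranges: [-157.81, 157.81], [-45, 120.19], [0.68, 151.7], [-89.99, 269.99], [4.06, 180], [-164.3, 164.3]. Speed limits (degrees/s): [127.2, 127.2, 159.86, 180, 180, 180].

### API

Orientations are given as [roll, pitch, yaw] about the fixed x, y, z axes, in that order (R = Rz(yaw) Ry(pitch) Rx(roll)).
In Python, from station import arm gives the robot as it stands.
- The arm moves only by the tool send_rows, never from a script. Its argument "deltas" is a list of rows, each a list of 4 numbers: the shift along the world's x, y, z in mm, then the turn about the world's z in rad. A call has 1 to 12 rows; each row is the pose to reach, as a shift and turn from the pose commanded when the call began; what a row does not reach only later rows make up. A row lasts 1/10 s, in which the tool goes at most 50 mm and 8.59 degrees, less where a joint would pass 70% of its speed; a pose out of reach is approached as far as the arm can. A call with a gripper value outside its range is refused whole. "gripper" is the finger opening in mm, from 0 to 85.4, set as the call begins (left out, the last holds). The fingers move at their own pace and stop on an object; "force" is the grip in N (left out, the last holds). Time passes only in rows, so rows that repeat a pose let the fingers close. It gives the time, the measured TCP pose, the force and the opening at its end, in the units of the state.
- arm.get_state(): the state, without advancing time (a new reading comes with each control period).
- arm.capture(name): name is "scene" or "top" or "wrist"; returns the picture (384x512x3 uint8, red, green, blue); there is no depth.
- arm.camera_params(name): a dict with "camera_matrix" (3x3 intrinsics, pixels), "k1" (the pictures are not rectified: a ray, as slopes to the right and down, at radius r is drawn at 1 + k1 r^2 times it, then the intrinsics apply), "world_from_camera" (4x4, takes a point from camera to world coordinates). Camera axes: x right, y up, looking along -z (the intrinsics and any distortion apply to the point x, -y, -z); pixel columns grow to the right and rows downward; lengths in mm; the calibration is good to about 2 mm. A picture is of the moment at which its call begins: read the wrist's pose just before it. camera_params takes no time and is no camera call; for the wrist camera it gives the pose at the moment of the call.
- arm.finish_job(): hands the job in, once; it reports no verdict.
Trained networks look in the newest picture that a camera, given by its name, has taken for a name from the list of things; names that differ only in an ending like _2 or _b are one class to them, and where a whole thing is asked for, a point or a joint stands for the part that bears it (a point fixed in the world has none). Each returns a list of dicts, best first, with "conf" (0 to 1); they miss things now and then, are a little off and sometimes report something else, mostly with a low value. They report only what shows in the picture. A call takes as long as a camera call. They do not tell look-alikes from the thing itself.
- arm.cut_out(camera, name): "mask" (384x512 bool, what is visible of it) and "box" ([left, top, width, height] in pixels, round what is visible of it).
- arm.landmark_of(camera, name): "uv" ([column, row] in pixels: a listed point, or the origin of a listed thing).
The state is a dict: "clock": time; "q": joint angles; "qd": joint speeds; "joint_efforts": joint torques, N m; "tcp_pos": TCP position; "ee_rot": TCP orientation; "force": force on the tool from outside, world axes, zero at the start; "torque": the same for the moment, N m; "opening": finger opening in mm.
Only numpy, scipy, OpenCV 4.12 (cv2) and the standard library are available. Lean on these libraries where they do the work, as an engineer would, in place of code of your own. Each camera call takes 0.05 s, during which the arm holds its last target.

## Working session

There is one attempt and no reset: what is moved stays moved. The work goes in short steps, Python scripts to look and compute and a tool call to move; the robot and the scene stay as the last step left them, time stands still between calls to the robot, and variables do not carry over. Pictures are saved under pics/ and viewed, and the job is handed in when it is done.

Besides the shell and the picture viewer there is one more tool, called after "Request:" as a command line: name --pt "numbers of a row" for each row, then --argument value for the rest. send_rows: Moves the arm, as the interface text tells. Its arguments: {"type":"object","properties":{"deltas":{"type":"array","items":{"type":"array","items":{"type":"number"}}},"gripper":{"type":"number"},"force":{"type":"number"}},"required":["deltas"]}

```bash
ls; mkdir -p pics; cat > h.py <<'E'
import numpy as np, cv2, sys
from station import arm
def snap(cam,name):
    im=arm.capture(cam); cv2.imwrite('pics/%s.png'%name, im[:,:,::-1]); return im
def ray(cam,uv,P=None):
    P=P or arm.camera_params(cam)
    K=np.array(P['camera_matrix'],float);k1=P['k1'];T=np.array(P['world_from_camera'],float)
    p=cv2.undistortPoints(np.array([[uv]],float),K,np.array([k1,0,0,0],float))[0,0]
    d=T[:3,:3]@np.array([p[0],-p[1],-1.0]); return T[:3,3],d/np.linalg.norm(d)
def at_z(cam,uv,z,P=None):
    o,d=ray(cam,uv,P); return o+d*(z-o[2])/d[2]
def tri(rs):
    A=np.zeros((3,3));b=np.zeros(3)
    for o,d in rs:
        M=np.eye(3)-np.outer(d,d);A+=M;b+=M@o
    x=np.linalg.solve(A,b); res=[np.linalg.norm((np.eye(3)-np.outer(d,d))@(x-o)) for o,d in rs]
    return x,np.array(res)
def proj(cam,X,P=None):
    P=P or arm.camera_params(cam)
    K=np.array(P['camera_matrix'],float);k1=P['k1'];T=np.array(P['world_from_camera'],float)
    c=T[:3,:3].T@(np.array(X,float)-T[:3,3]); x,y=c[0]/-c[2],-c[1]/-c[2]; s=1+k1*(x*x+y*y)
    return K[0,0]*x*s+K[0,2],K[1,1]*y*s+K[1,2]
E
python3 - <<'E'
from h import *
np.set_printoptions(precision=1,suppress=True)
for c in ['scene','top','wrist']:
    snap(c,c+'0')
    P=arm.camera_params(c);print(c,P['k1'],np.array(P['camera_matrix']).tolist());print(np.array(P['world_from_camera']))
    for n in ['reel','clip','stand_top','stand','clip_tip','spare_reel']:
        for r in arm.landmark_of(c,n)[:4]: print(n,np.round(r['uv'],1),round(r['conf'],2))
print(arm.get_state())
E
```

```text
pics
scene -0.000830656100986132 [[404.04540315394917, 0.0, 259.7425541799701], [0.0, 404.04540315394917, 192.9870972605666], [0.0, 0.0, 1.0]]
[[  -0.8   -0.5    0.4  978.5]
 [   0.7   -0.6    0.4  517.7]
 [   0.     0.6    0.8 1059.3]
 [   0.     0.     0.     1. ]]
reel [209.8 172.4] 0.78
reel [273.1 143.3] 0.77
reel [255.6 162.8] 0.73
reel [191.4 153.1] 0.56
clip [309.8 246.3] 0.56
clip [252.  200.4] 0.39
stand_top [243.  177.5] 0.63
stand [250.8 201.3] 0.77
stand [331.9 259.3] 0.69
clip_tip [329.1 260.8] 0.54
spare_reel [170.9 206.4] 0.8
top -0.07057767514377661 [[393.090957931872, 0.0, 260.06069950014404], [0.0, 393.090957931872, 196.94040389683454], [0.0, 0.0, 1.0]]
[[   0.     1.    -0.1  458.2]
 [  -1.     0.     0.    -5. ]
 [   0.     0.1    1.  1226.9]
 [   0.     0.     0.     1. ]]
reel [343.8 242.8] 0.9
reel [363.1 202.4] 0.76
reel [311.7 280.3] 0.74
reel [324.7 199.9] 0.6
clip [263.6 136.9] 0.72
clip [193.  213.7] 0.62
stand_top [269.9 200.7] 0.76
stand [274.6 205.9] 0.95
clip_tip [176.1 218.1] 0.52
clip_tip [270.  199.8] 0.35
spare_reel [320.3 141.8] 0.96
wrist -0.04091839224155087 [[286.33379716095936, 0.0, 255.1215928279503], [0.0, 286.33379716095936, 192.36708862178796], [0.0, 0.0, 1.0]]
[[   0.4    0.9    0.3  295.1]
 [  -0.9    0.4    0.1 -471.1]
 [  -0.    -0.3    0.9  374.7]
 [   0.     0.     0.     1. ]]
{'clock': 1.05, 'q': array([-71.5,  20.1,  94.6,   0. ,  65.3,  -4.8]), 'qd': array([ 0. ,  0. , -0.1,  0. , -0. ,  0.1]), 'joint_efforts': array([  0. , -50.6, -29.2,  -0. ,   0. ,  -0. ]), 'tcp_pos': array([ 218.2, -504.9,  250.3]), 'ee_rot': array([-180. ,   -0. ,   23.4]), 'force': array([ 0.3,  1.1, -0.1]), 'torque': array([-0.,  0.,  0.]), 'opening': 85.01337641450894}
```

View pictures.

View pics/scene0.png

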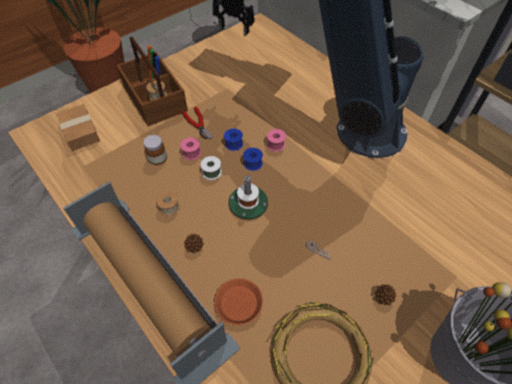

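View pics/top0.png

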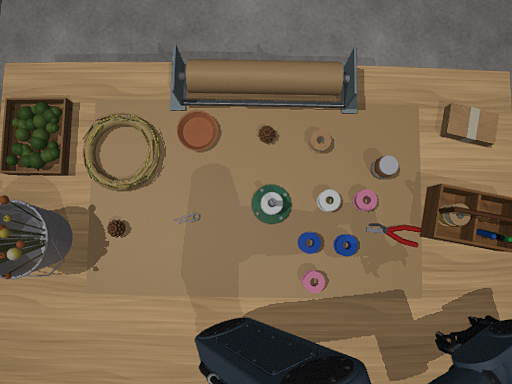

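The scene view shows the sage reel near pixel (210,167), the stand at (248,195) and the clip at (318,250). In the top view they are at (329,201), (271,204) and (188,217). The blue and pink reels are decoys.

```bash
python3 - <<'E'
from h import *
np.set_printoptions(precision=1,suppress=True)
a=cv2.imread('pics/top0.png');b=cv2.imread('pics/scene0.png')
cv2.imwrite('pics/c1.png',np.hstack([cv2.resize(a[180:240,165:215],(400,480),interpolation=3),cv2.resize(a[175:235,290:340] ,(400,480),interpolation=3)]))
cv2.imwrite('pics/c2.png',np.hstack([cv2.resize(b[225:275,300:340],(400,500),interpolation=3),cv2.resize(b[150:200,190:230] ,(400,500),interpolation=3)]))
print('reel',tri([ray('top',(329.5,200.5)),ray('scene',(210,161))]))
print('reel top45',at_z('top',(329.5,200.5),45),at_z('scene',(210,161),45))
print('stop',tri([ray('top',(269.9,200.7)),ray('scene',(243,177.5))]), at_z('top',(269.9,200.7),134))
print('clip',at_z('top',(193,213.7),3),at_z('top',(176.1,218.1),3), at_z('scene',(309.8,246.3),3),at_z('scene',(329.1,260.8),3))
for n in ['spare_reel','jar','secateurs','cone','saucer','wreath']: pass
print([at_z('top',p,0) for p in [(310,242),(346,245),(366,200),(315,281),(320,141),(118,228)]])
E
```

```text
reel (array([ 547.8, -223.1,   55.4]), array([0.9, 0.9]))
reel top45 [ 548.  -224.4   45. ] [ 544.  -231.5   45. ]
stop (array([543.3, -45.9, 138.3]), array([7.4, 7.4])) [538.2 -41.  134. ]
clip [503.5 193.7   3. ] [489.  246.1   3. ] [497.3 190.    3. ] [488.  259.3   3. ]
[array([ 420.9, -171.9,    0. ]), array([ 412.9, -284.8,    0. ]), array([ 554.7, -348.7,    0. ]), array([ 300.8, -188.3,    0. ]), array([ 740.8, -202.7,    0. ]), array([455. , 429.1,   0. ])]
```

View pics/c1.png

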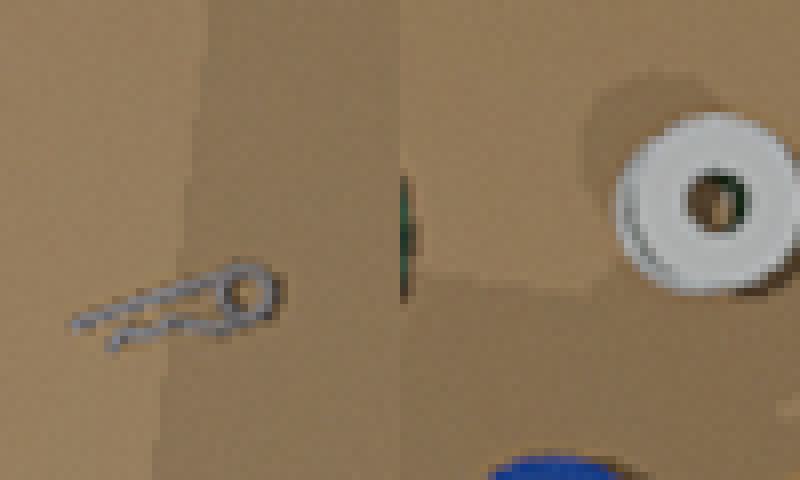

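View pics/c2.png

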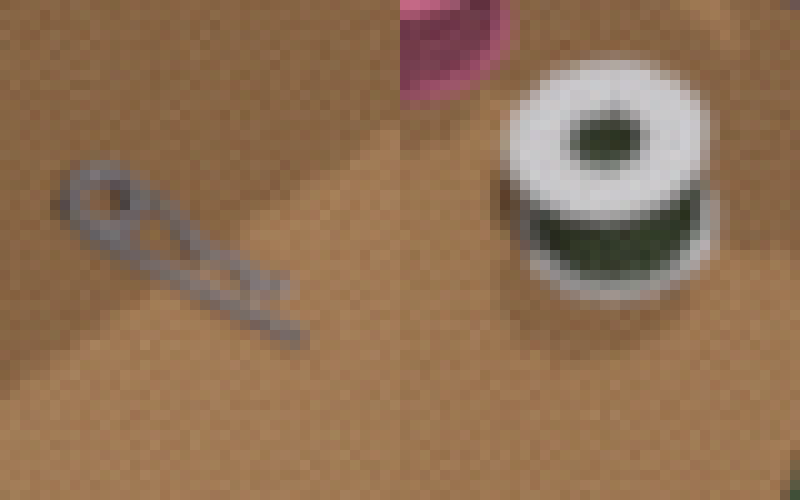

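Request:
send_rows --pt "15 12 0 0.03" --pt "48 40 0 0.12" --pt "85 71 0 0.21" --pt "125 105 0 0.3" --pt "165 138 0 0.4" --pt "205 172 0 0.5" --pt "245 206 0 0.6" --pt "280 235 0 0.68" --pt "310 260 0 0.74" --pt "325 273 0 0.77" --pt "330 277 0 0.78" --pt "330 277 0 0.78"

```text
clock: 2.25
tcp_pos: [548.2, -227.8, 250.1]
ee_rot: [-180.0, 0.0, 68.1]
force: [-0.4, 0.2, 0.6]
opening: 86.0
```

```bash
python3 - <<'E'
from h import *
np.set_printoptions(precision=1,suppress=True)
s=arm.get_state();print(s['clock'],s['tcp_pos'],s['ee_rot'],arm.tips_ahead)
snap('wrist','w1')
P=arm.camera_params('wrist')
for n in ['reel','stand_top','stand']:
    for r in arm.landmark_of('wrist',n)[:3]: print(n,np.round(r['uv'],1),round(r['conf'],2),at_z('wrist',r['uv'],0,P))
for r in arm.cut_out('wrist','reel')[:3]: print(r['box'],r['conf'])
import json
json.dump({k:np.array(v).tolist() for k,v in P.items()},open('P1.json','w'))
E
```

```text
2.25 [ 548.2 -227.8  250.1] [-180.     0.    68.1] 19.0
reel [146.7 153.5] 0.96 [ 418.  -164.1    0. ]
reel [286.3 228.5] 0.92 [ 552.2 -336.9    0. ]
reel [ 81.  195.3] 0.9 [ 302.1 -180.8    0. ]
stand [189.2  21.2] 0.66 [539.  -44.7   0. ]
[147.1, 202.9, 57.2, 59.2] 0.81
[39.5, 173.5, 62.7, 56.4] 0.8
[227.9, 133.3, 58.5, 61.1] 0.68
```

View pics/w1.png

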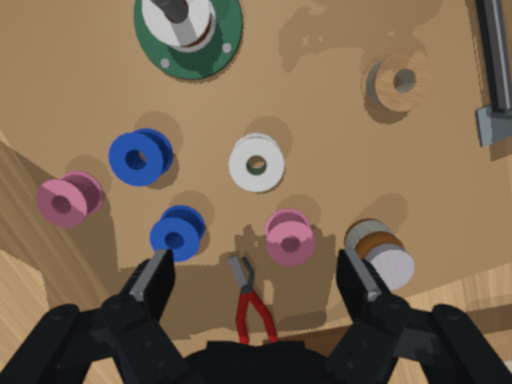

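The sage reel's top flange is at about (257,164), and the stand is at about (188,20). I'll fit the flange and compare it with the fixed cameras.

```bash
cat >> h.py <<'E'
import json
def loadP(f): return json.load(open(f))
def saveP(P,f): json.dump({k:np.array(v).tolist() for k,v in P.items()},open(f,'w'))
def white(im,box,thr=150,sat=30):
    # BGR image; largest bright unsaturated blob in box -> ellipse
    x0,y0,x1,y1=box; c=im[y0:y1,x0:x1].astype(int)
    m=((c.min(2)>thr)&(c.max(2)-c.min(2)<sat)).astype(np.uint8)
    cs,_=cv2.findContours(m,cv2.RETR_EXTERNAL,cv2.CHAIN_APPROX_NONE)
    k=max(cs,key=cv2.contourArea); e=cv2.fitEllipse(cv2.convexHull(k)); return (e[0][0]+x0,e[0][1]+y0),e[1],m
E
python3 - <<'E'
from h import *
np.set_printoptions(precision=1,suppress=True)
im=cv2.imread('pics/w1.png');P=loadP('P1.json')
e=white(im,(215,120,300,205));print(e[:2]);print(at_z('wrist',e[0],45,P))
t=cv2.imread('pics/top0.png');f=white(t,(312,182,346,218));print(f[:2],at_z('top',f[0],45))
s=cv2.imread('pics/scene0.png');g=white(s,(195,152,226,176));print(g[:2],at_z('scene',g[0],45))
print(tri([ray('wrist',e[0],P),ray('top',f[0])]),tri([ray('wrist',e[0],P),ray('top',f[0]),ray('scene',g[0])]))
c=np.array(P['world_from_camera'])[:3];print(c)
E
```

```text
((255.85337829589844, 162.47039413452148), (55.00407791137695, 58.416847229003906))
[ 551.6 -220.4   45. ]
((329.13637924194336, 199.73901748657227), (20.497867584228516, 21.3499813079834)) [ 550.2 -223.3   45. ]
((210.21211910247803, 163.52599906921387), (15.164993286132812, 19.496511459350586)) [ 549.8 -222.4   45. ]
(array([ 550.9, -224.1,   33.6]), array([1.3, 1.3])) (array([ 550.7, -221.7,   45.9]), array([1.7, 1.5, 0.5]))
[[   0.9    0.4    0.1  579.1]
 [  -0.4    0.9    0.3 -150.1]
 [   0.    -0.3    0.9  374.6]]
```

Request:
send_rows --pt "1.5 4 -15 0" --pt "2.5 6 -45 0" --pt "2.5 6 -80 0" --pt "2.5 6 -105 0" --pt "2.5 6 -120 0" --pt "2.5 6 -120 0"

```text
clock: 3.1
tcp_pos: [549.7, -222.0, 128.8]
ee_rot: [-179.8, -0.0, 68.0]
force: [0.1, 0.1, 0.1]
opening: 85.5
```

```bash
python3 - <<'E'
from h import *
np.set_printoptions(precision=1,suppress=True)
P=arm.camera_params('wrist');snap('wrist','w2');saveP(P,'P2.json')
im=cv2.imread('pics/w2.png')
e=white(im,(150,100,350,330));print(e[:2]);print(at_z('wrist',e[0],45,P))
P1=loadP('P1.json')
print(tri([ray('wrist',(255.9,162.5),P1),ray('wrist',e[0],P)]))
E
```

```text
((257.42723083496094, 202.24266052246094), (82.9508285522461, 89.06298828125))
[ 552.9 -217.7   45. ]
(array([ 550.1, -224.8,   25.1]), array([0.1, 0.1]))
```

View pics/w2.png

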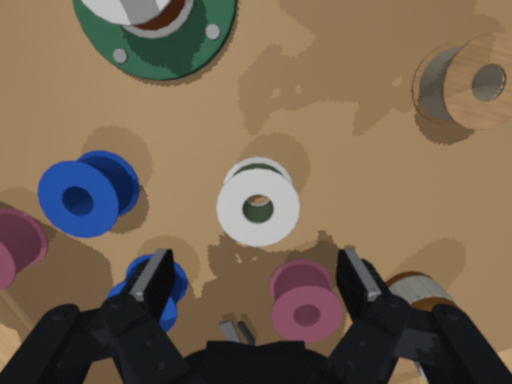

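Request:
send_rows --pt "0 1 -15 0" --pt "0 1 -45 0" --pt "0 1 -75 0" --pt "0 1 -95 0" --pt "0 1 -104 0" --pt "0 1 -104 0"

```text
clock: 3.75
tcp_pos: [550.4, -220.8, 25.7]
ee_rot: [-179.9, -0.0, 68.1]
force: [-0.7, -0.9, -0.0]
opening: 85.4
```

Request:
send_rows --pt "0 0 0 0" --pt "0 0 0 0" --pt "0 0 0 0" --pt "0 0 0 0" --pt "0 0 0 0" --pt "0 0 0 0" --pt "0 0 0 0" --pt "0 0 0 0" --gripper 55 --force 30

```text
clock: 4.55
tcp_pos: [551.3, -221.2, 27.7]
ee_rot: [179.9, 0.0, 68.1]
force: [-1.6, -0.0, 7.2]
opening: 66.0
```

Request:
send_rows --pt "0 0 15 0" --pt "0 0 50 0" --pt "0 0 90 0" --pt "-5 15 130 0" --pt "-20 45 160 0" --pt "-35 75 180 0" --pt "-43 92 184 0" --pt "-44 94 184 0" --pt "-44 94 184 0"

```text
clock: 5.45
tcp_pos: [506.6, -126.9, 210.0]
ee_rot: [-180.0, 0.0, 68.1]
force: [0.8, -1.3, -2.0]
opening: 66.3
```

```bash
python3 - <<'E'
from h import *
np.set_printoptions(precision=1,suppress=True)
print(arm.get_state()['tcp_pos'])
P=arm.camera_params('wrist');snap('wrist','w3');saveP(P,'P3.json')
for r in arm.landmark_of('wrist','stand_top')[:3]: print(np.round(r['uv'],1),round(r['conf'],2),at_z('wrist',r['uv'],134,P))
E
```

```text
[ 506.6 -126.9  210. ]
[257.4  94.2] 0.57 [539.6 -48.7 134. ]
[298.4 346.8] 0.34 [ 493.2 -266.6  134. ]
```

View pics/w3.png

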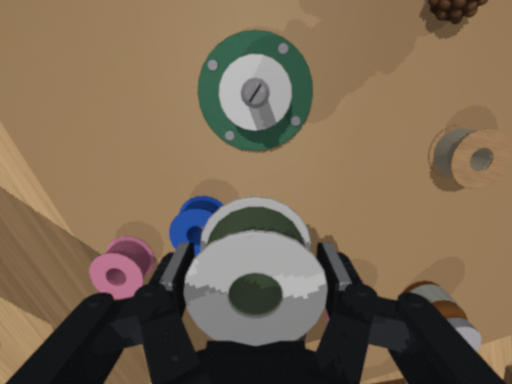

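```bash
python3 - <<'E'
from h import *
np.set_printoptions(precision=1,suppress=True)
im=cv2.imread('pics/w3.png');P=loadP('P3.json')
hsv=cv2.cvtColor(im,cv2.COLOR_BGR2HSV)
# base green
m=((hsv[...,0]>55)&(hsv[...,0]<95)&(hsv[...,1]>70)).astype(np.uint8);m[165:]=0
cs,_=cv2.findContours(m,0,1);e=cv2.fitEllipse(cv2.convexHull(max(cs,key=cv2.contourArea)));print('base',e,at_z('wrist',e[0],14,P))
w=white(im,(210,45,300,138),120,25);print('rust top',w[:2],at_z('wrist',w[0],63,P))
cv2.imwrite('pics/c3.png',np.hstack([cv2.resize(im[65:125,230:280],(400,480),interpolation=2),cv2.resize(im[190:350,180:330],(400,480),interpolation=2)]))
g=im[75:112,238:275].max(2);print(g[::2,::2])
E
```

```text
base ((254.95164489746094, 90.04448699951172), (113.19493103027344, 119.2823715209961), 179.43148803710938) [539.8 -44.   14. ]
rust top ((254.67089462280273, 91.64390563964844), (72.69810485839844, 76.21231842041016)) [538.8 -45.8  63. ]
[[188 188 188 188 188 187 187 182 174 171 172 172 172 172 172 172 172 172
  172]
 [188 187 187 188 187 185 179 168 156 155 162 168 170 172 172 172 172 172
  172]
 [188 187 187 186 179 152 134 126 124 128 130 131 148 169 171 172 172 172
  172]
 [188 187 186 179 145 124 124 125 125 126 123 119 119 145 168 171 171 171
  172]
 [187 187 179 143 122 123 128 129 128 134 126 106 115 122 148 169 171 171
  171]
 [187 186 158 120 122 127 130 128 126 129 102  70 120 118 121 154 171 171
  171]
 [187 183 138 118 126 130 129 126 124 115  60 103 138 125 114 136 169 171
  171]
 [186 174 122 117 128 130 128 125 121  78  72 132 142 132 110 119 166 171
  171]
 [186 162 114 120 129 128 125 124  97  50 106 134 139 128 104 109 161 171
  171]
 [186 161 111 118 128 126 124 112  57  88 125 128 128 123 102 105 156 171
  171]
 [186 167 109 114 126 125 121  76  66 117 128 127 125 119  98 108 162 171
  171]
 [187 174 115 108 121 123 104  52 105 128 128 126 125 111  93 127 168 171
  171]
 [187 182 127 102 109 113  60  83 124 128 127 125 118  98  92 140 171 171
  171]
 [187 186 164 109  96  90  63 115 127 127 125 118  97  88  92 129 168 171
  171]
 [187 187 185 154  96  92  90 111 122 115 106  92  86  93 106 120 163 171
  171]
 [186 186 187 182 147 100  90  89  90  88  86  85  92 107 112 113 147 170
  170]
 [186 186 186 186 184 158 116 100  94  92  99 104 109 112 112 112 130 167
  170]
 [186 186 186 186 186 172 134 130 127 126 123 112 112 112 112 112 119 162
  170]
 [186 186 186 186 186 183 149 132 132 132 124 112 112 111 112 111 112 143
  169]]
```

View pics/c3.png

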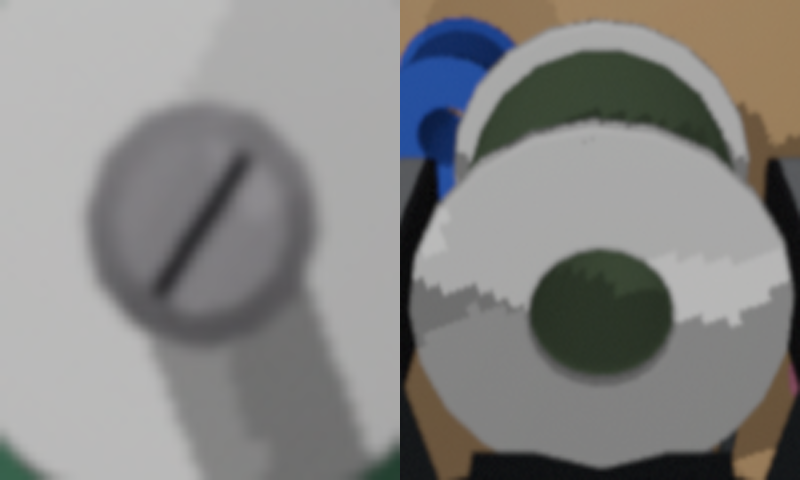

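```bash
python3 - <<'E'
from h import *
np.set_printoptions(precision=1,suppress=True)
P=loadP('P3.json')
print('spindle',at_z('wrist',(255.25,92.8),133,P),at_z('wrist',(255.2,93.1),134,P))
a=at_z('wrist',(230+243/8,65+155/8),134,P);b=at_z('wrist',(230+160/8,65+295/8),134,P);print('slot',a,b,np.degrees(np.arctan2(*(a-b)[[1,0]])),np.linalg.norm(a-b))
h=at_z('wrist',(255.2,293.5),229,P);t=np.array([506.6,-126.9]);d=h[:2]-t;c,s=np.cos(np.radians(68.1)),np.sin(np.radians(68.1))
print('held hole',h,'off tool x,perp',d@[c,s],d@[-s,c])
h=at_z('wrist',(255.6,288.2),229,P);d=h[:2]-t;print(d@[c,s],d@[-s,c])
for z in (14,63,134):
  print(proj('wrist',[540,-45,z],P))
E
```

```text
spindle [538.7 -47.4 133. ] [538.5 -47.5 134. ]
slot [543.8 -43.7 134. ] [533.2 -51.4 134. ] 36.18824503519622 13.056569102534455
held hole [ 506.8 -126.1  229. ] off tool x,perp 0.7832969288889209 0.11186356792941472
3.626663562243709 -0.06712157232968521
(np.float64(255.48179217864595), np.float64(90.93849137383758))
(np.float64(255.57917022258158), np.float64(90.2095395422889))
(np.float64(255.8052911751668), np.float64(88.51706279336769))
```

```bash
python3 - <<'E'
from h import *
np.set_printoptions(precision=1,suppress=True)
t=cv2.imread('pics/top0.png');s=cv2.imread('pics/scene0.png')
for cam,im,box in (('top',t,(240,170,310,235)),('scene',s,(215,165,280,230))):
    hsv=cv2.cvtColor(im,cv2.COLOR_BGR2HSV);m=((hsv[...,0]>55)&(hsv[...,0]<95)&(hsv[...,1]>70)).astype(np.uint8)
    k=np.zeros_like(m);k[box[1]:box[3],box[0]:box[2]]=1;m*=k
    cs,_=cv2.findContours(m,0,1);e=cv2.fitEllipse(cv2.convexHull(max(cs,key=cv2.contourArea)));print(cam,e,at_z(cam,e[0],12,))
    for X in ([540,-45,14],[540,-45,63],[540,-45,134]): print(proj(cam,X))
cv2.imwrite('pics/c4.png',np.hstack([cv2.resize(t[178:232,246:296],(400,432),interpolation=2),cv2.resize(s[172:226,224:274],(400,432),interpolation=2)]))
E
```

```text
top ((271.0509338378906, 203.8337860107422), (38.20316696166992, 38.67729568481445), 127.79242706298828) [537.4 -48.7  12. ]
(np.float64(269.87481975711034), np.float64(202.93478036828836))
(np.float64(270.4322128570704), np.float64(201.83211982030238))
(np.float64(271.3279418391856), np.float64(200.06007350072983))
scene ((247.82659912109375, 202.17404174804688), (31.547435760498047, 37.47584915161133), 88.8214340209961) [539.7 -43.9  12. ]
(np.float64(247.52030294447837), np.float64(201.62909134460534))
(np.float64(247.20126057917724), np.float64(192.5211850778381))
(np.float64(246.7003041484213), np.float64(178.21945188971517))
```

View pics/c4.png

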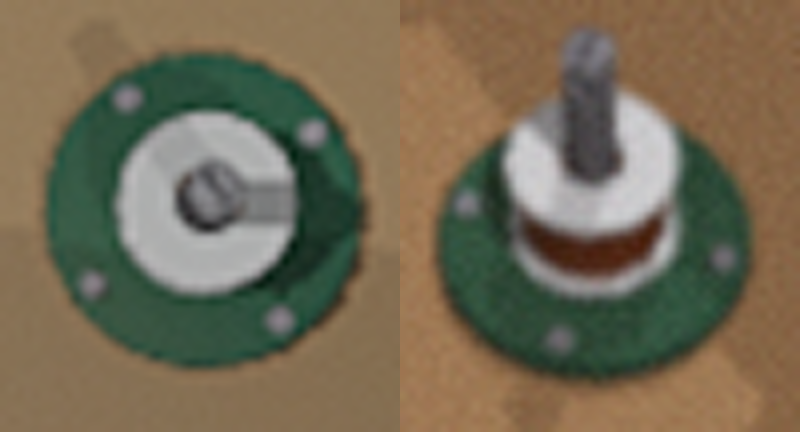

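Request:
send_rows --pt "5 2 0 0.08" --pt "17 6 0 0.22" --pt "30 11 0 0.37" --pt "45 16 0 0.52" --pt "60 21 0 0.67" --pt "75 26 0 0.82" --pt "90 31 0 0.97" --pt "103 36 0 1.12" --pt "115 40 0 1.27" --pt "122 43 0 1.42" --pt "124 44 0 1.54" --pt "124 44 0 1.57"

```text
clock: 6.75
tcp_pos: [630.9, -83.6, 209.0]
ee_rot: [-180.0, -0.1, 158.1]
force: [-0.1, -0.0, -0.9]
opening: 66.4
```

```bash
python3 - <<'E'
from h import *
np.set_printoptions(precision=1,suppress=True)
s=arm.get_state();print(s['tcp_pos'],s['ee_rot'])
P=arm.camera_params('wrist');snap('wrist','w4');saveP(P,'P4.json')
im=cv2.imread('pics/w4.png')
hsv=cv2.cvtColor(im,cv2.COLOR_BGR2HSV)
m=((hsv[...,0]>55)&(hsv[...,0]<95)&(hsv[...,1]>70)).astype(np.uint8);m[165:]=0
cs,_=cv2.findContours(m,0,1);e=cv2.fitEllipse(cv2.convexHull(max(cs,key=cv2.contourArea)));print('base',e,at_z('wrist',e[0],14,P))
c=np.array(e[0]).astype(int)
print(c)
w=white(im,(c[0]-45,c[1]-45,c[0]+45,c[1]+48),120,25);print('rust top',w[:2],at_z('wrist',w[0],63,P))
cv2.imwrite('pics/c5.png',np.hstack([cv2.resize(im[c[1]-30:c[1]+30,c[0]-25:c[0]+25],(400,480),interpolation=2),cv2.resize(im[190:350,180:330],(400,480),interpolation=2)]))
E
```

```text
[630.9 -83.6 209. ] [-180.    -0.1  158.1]
base ((253.54934692382812, 75.88385772705078), (115.46078491210938, 122.47106170654297), 1.146731972694397) [535.5 -45.9  14. ]
[253  75]
rust top ((np.float64(253.50934600830078), np.float64(74.61141586303711)), (74.5334701538086, 79.33590698242188)) [537.3 -46.5  63. ]
```

View pics/w4.png

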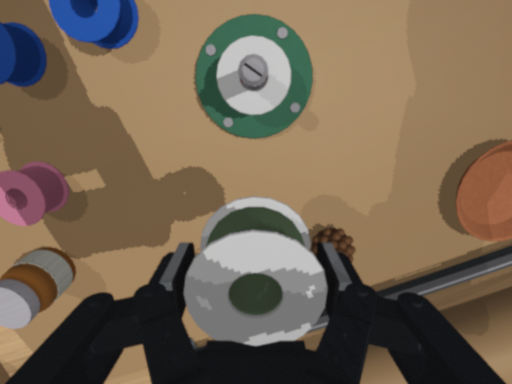

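View pics/c5.png

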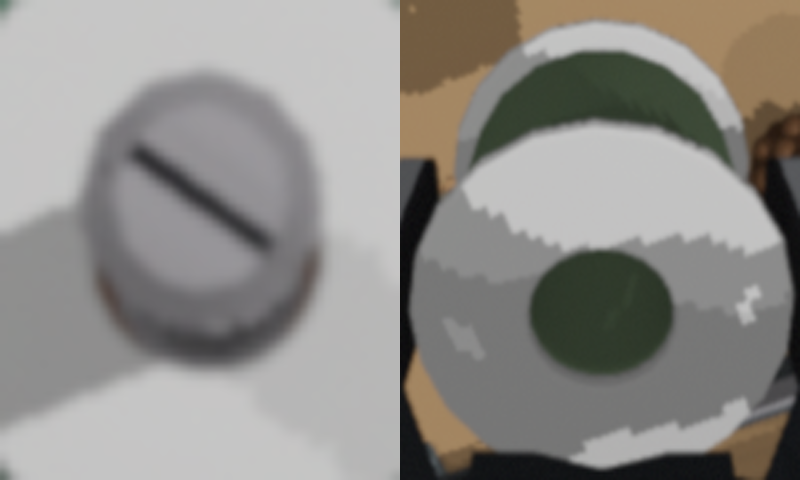

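```bash
cat > cal.py <<'E'
from h import *
from scipy.optimize import least_squares
from scipy.spatial.transform import Rotation as R
def corr(P,p):
    P=dict(P);T=np.array(P['world_from_camera'],float);D=np.eye(4);D[:3,:3]=R.from_rotvec(p[3:6]).as_matrix();D[:3,3]=p[:3]
    P['world_from_camera']=T@D;return P
E
python3 - <<'E'
from cal import *
np.set_printoptions(precision=2,suppress=True)
P3,P4=loadP('P3.json'),loadP('P4.json')
obs=[(P3,(254.95,90.04),14),(P3,(254.67,91.64),63),(P3,(255.2,93.1),134),(P4,(253.55,75.88),14),(P4,(253.5,74.6),63),(P4,(253.06,69.7),134)]
def f(v,full=True):
    r=[]
    for P,uv,z in obs:
        r+=list((np.array(proj('wrist',[v[6],v[7],z],corr(P,v)))-uv)/0.6)
    return np.array(r+list(v[:3]/2)+list(v[3:6]/0.01))
s=least_squares(f,np.r_[np.zeros(6),540,-45]);print(s.x, 'rot deg',np.degrees(s.x[3:6]));print(s.fun[:12]*.6)
C=np.linalg.inv(s.jac.T@s.jac);print('sd',np.sqrt(np.diag(C))[6:])
np.save('camp.npy',s.x[:6])
for P,a,b in ((P3,(230+243/8,65+155/8),(230+160/8,65+295/8)),(P4,(228+133/8,45+150/8),(228+268/8,45+245/8))):
    for Q in (P,corr(P,s.x)):
        A=at_z('wrist',a,134,Q);B=at_z('wrist',b,134,Q);print((A+B)/2,np.degrees(np.arctan2(*(A-B)[[1,0]])))
Q=corr(P4,s.x);h=at_z('wrist',(255.2,293.5),228,Q);d=h[:2]-[630.9,-83.6];c,n=np.cos(np.radians(158.1)),np.sin(np.radians(158.1));print(d@[c,n],d@[-n,c])
E
```

```text
[ -0.37   3.8    1.45  -0.02  -0.     0.   538.42 -47.18] rot deg [-1.19 -0.06  0.02]
[-0.02  0.94  0.31 -0.19 -0.11 -0.57 -0.03  0.6  -0.12 -0.24 -0.02 -0.29]
sd [0.28 0.3 ]
[538.49 -47.57 134.  ] 36.18824503519622
[538.29 -47.59 134.  ] 36.23485484322084
[538.61 -47.   134.  ] -145.3014004774283
[538.6 -47.2 134. ] -145.2223997186067
0.38422107676637457 -0.48413894046531925
```

Request:
send_rows --pt "-8 3 0 0" --pt "-30 12 0 0" --pt "-60 23 0 0" --pt "-82 32 0 0" --pt "-90 35 -5 0" --pt "-91.5 35.5 -20 0" --pt "-91.5 35.5 -35 0" --pt "-91.5 35.5 -42 0" --pt "-91.5 35.5 -42 0" --pt "-91.5 35.5 -42 0"

```text
clock: 7.8
tcp_pos: [539.5, -47.5, 168.6]
ee_rot: [180.0, 0.0, 158.0]
force: [0.1, 0.0, -0.9]
opening: 65.8
```

Request:
send_rows --pt "0 0 -4 0" --pt "0 0 -8 0" --pt "0 0 -12 0" --pt "0 0 -16 0" --pt "0 0 -20 0" --pt "0 0 -20 0"

```text
clock: 8.4
tcp_pos: [538.5, -47.2, 147.4]
ee_rot: [-180.0, -0.1, 158.0]
force: [-4.0, 1.2, -3.1]
opening: 66.1
```

Request:
send_rows --pt "-0.5 0.2 -6 0" --pt "-1 0.4 -14 0" --pt "-1 0.4 -23 0" --pt "-1 0.4 -32 0" --pt "-1 0.4 -41 0" --pt "-1 0.4 -49 0" --pt "-1 0.4 -54 0" --pt "-1 0.4 -56 0" --pt "-1 0.4 -56 0"

```text
clock: 9.3
tcp_pos: [538.1, -47.0, 92.0]
ee_rot: [-180.0, -0.0, 158.0]
force: [-2.7, 0.8, -2.2]
opening: 65.9
```

Request:
send_rows --pt "0 0 -1 0" --pt "0 0 -2 0" --pt "0 0 -3 0" --pt "0 0 -3 0" --pt "0 0 -3 0"

```text
clock: 9.8
tcp_pos: [538.2, -47.0, 90.6]
ee_rot: [180.0, 0.0, 158.0]
force: [-10.1, 0.7, 15.1]
opening: 66.1
```

Request:
send_rows --pt "0 0 1 0" --pt "0 0 1 0" --pt "0 0 1 0" --pt "0 0 1 0" --pt "0 0 1 0" --gripper 85

```text
clock: 10.3
tcp_pos: [538.3, -47.0, 90.2]
ee_rot: [180.0, 0.0, 158.0]
force: [1.3, 0.9, 0.7]
opening: 85.2
```

Request:
send_rows --pt "0 0 15 0" --pt "0 0 45 0" --pt "0 0 85 0" --pt "0 10 125 -0.1" --pt "-5 40 150 -0.25" --pt "-10 80 160 -0.4" --pt "-15 120 162 -0.5" --pt "-22 160 162 -0.6" --pt "-30 195 162 -0.7" --pt "-38 225 162 -0.8" --pt "-42 238 162 -0.88" --pt "-43 242 162 -0.9"

```text
clock: 11.5
tcp_pos: [494.7, 196.3, 252.2]
ee_rot: [-180.0, -0.0, 106.4]
force: [-0.3, -0.6, 0.4]
opening: 85.3
```

```bash
python3 - <<'E'
from h import *
np.set_printoptions(precision=1,suppress=True)
s=arm.get_state();print(s['tcp_pos'],s['ee_rot'])
P=arm.camera_params('wrist');snap('wrist','w5');saveP(P,'P5.json')
snap('scene','s5')
for n in ['clip','clip_tip','clip_seat']:
    for r in arm.landmark_of('wrist',n)[:2]: print(n,np.round(r['uv'],1),round(r['conf'],2),at_z('wrist',r['uv'],2.5,P))
E
```

```text
[494.7 196.3 252.2] [-180.    -0.   106.4]
clip [253.  166.8] 0.85 [494.8 188.5   2.5]
clip_tip [261.  110.5] 0.96 [484.  261.4   2.5]
clip_seat [260.4 137.7] 0.75 [493.1 228.4   2.5]
```

View pics/w5.png

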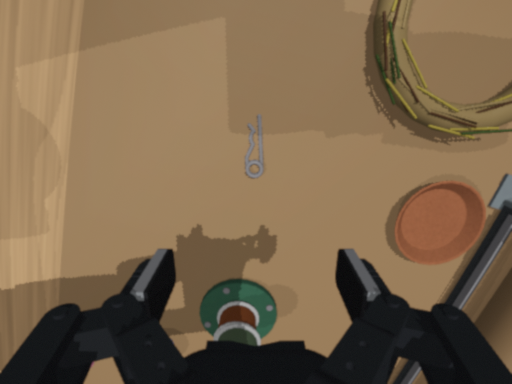

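View pics/s5.png

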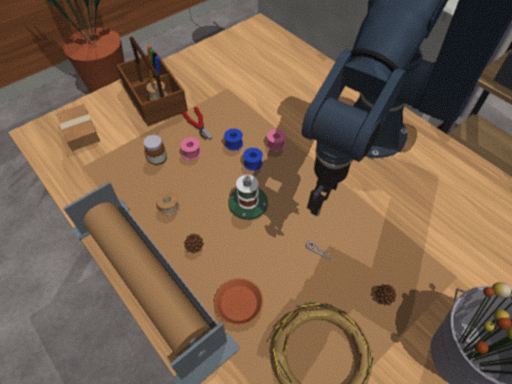

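The reel sits on the stand. The clip is in view with its coil at (255,170), straight-leg tip at (260,116) and the bent leg to the left. I'll go closer for a second view.

Request:
send_rows --pt "0 -3 -15 0" --pt "0 -8 -45 0" --pt "0 -10 -85 0" --pt "0 -10 -115 0" --pt "0 -10 -130 0" --pt "0 -10 -132 0" --pt "0 -10 -132 0" --gripper 50

```text
clock: 12.45
tcp_pos: [495.5, 184.6, 120.5]
ee_rot: [-180.0, 0.0, 106.4]
force: [0.4, 0.7, 0.1]
opening: 50.0
```

```bash
python3 - <<'E'
from cal import *
np.set_printoptions(precision=1,suppress=True)
s=arm.get_state();print(s['tcp_pos'],s['ee_rot'])
P=arm.camera_params('wrist');im=snap('wrist','w6')[:,:,::-1];saveP(P,'P6.json')
for n in ['clip','clip_tip','clip_seat']:
    for r in arm.landmark_of('wrist',n)[:2]: print(n,np.round(r['uv'],1),round(r['conf'],2),at_z('wrist',r['uv'],2.5,P))
cv2.imwrite('pics/c6.png',cv2.resize(im[100:270,190:330],(660,800),interpolation=2)[:600*800//600])
E
```

```text
[495.5 184.6 120.5] [-180.     0.   106.4]
clip [255.8 184.2] 0.97 [494.  193.5   2.5]
clip_tip [265.3 108.1] 0.67 [483.1 258.    2.5]
clip_seat [265.4 148.3] 0.75 [492.8 226.5   2.5]
```

View pics/w6.png

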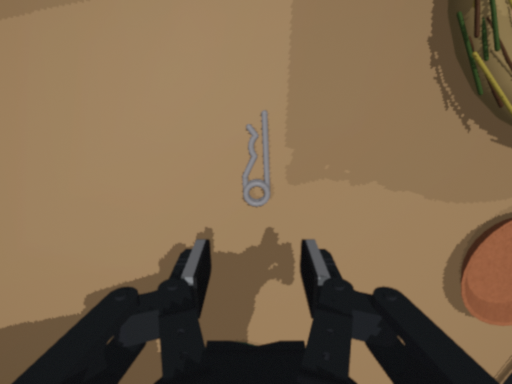

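```bash
python3 - <<'E'
from cal import *
np.set_printoptions(precision=1,suppress=True)
p=np.load('camp.npy');out={}
for nm,box,tipr in (('5',(238,105,275,185),(0,0)),('6',(235,95,280,215),(0,0))):
    im=cv2.imread('pics/w%s.png'%nm);P0=loadP('P%s.json'%nm)
    c=cv2.cvtColor(im,cv2.COLOR_BGR2HSV)[box[1]:box[3],box[0]:box[2]]
    m=(c[...,1]<60)
    ys,xs=np.nonzero(m);uv=np.c_[xs+box[0],ys+box[1]].astype(float);print(nm,len(uv),uv.min(0),uv.max(0))
    for lab,P in (('raw',P0),('cor',corr(P0,p))):
        W=np.array([at_z('wrist',u,2.5,P)[:2] for u in uv])
        # fit clip model: origin xy,yaw by matching straight leg: rod x 11..66,y=-9.5 ; coil circle
        from scipy.optimize import minimize
        # outline points of model: straight leg line, coil ring centre(-4,0) radius 9.5
        L=np.c_[np.linspace(5,65,40),np.full(40,-9.5)]
        a=np.linspace(0,2*np.pi,60);
        best=None
        def bent():
            return np.array([[11,9.5],[36,8.0],[46,2.],[55,6]])
        # use leg line: right-most pixels per row far from coil; direct approach
        from scipy.spatial import cKDTree
        T=cKDTree(W)
        def cost(v):
            R2=np.array([[np.cos(v[2]),-np.sin(v[2])],[np.sin(v[2]),np.cos(v[2])]])
            C=np.c_[-4+9.5*np.cos(a),9.5*np.sin(a)]
            M=np.r_[L,C]@R2.T+v[:2]
            d1,_=T.query(M)
            # tip & butt extents
            loc=(W-v[:2])@R2; 
            ext=[np.percentile(loc[:,0],99.7)-66,np.percentile(loc[:,0],.3)+16]
            leg=loc[(loc[:,0]>14)&(loc[:,1]<-5)]
            return np.r_[d1,5*np.array(ext),4*(leg[:,1].mean()+9.5) if len(leg) else 50, (40*np.polyfit(leg[:,0],leg[:,1],1)[0]*5) if len(leg)>10 else 50]
        for y0 in (103,106,109):
            s=least_squares(cost,[494,192,np.radians(y0)],diff_step=1e-4)
            if best is None or s.cost<best.cost: best=s
        v=best.x;R2=np.array([[np.cos(v[2]),-np.sin(v[2])],[np.sin(v[2]),np.cos(v[2])]])
        print(lab,v[:2],np.degrees(v[2]),best.cost,'ext',best.fun[-4:], 'tip',R2@[66,-9.5]+v[:2])
E
```

```text
5 569 [245. 114.] [263. 177.]
raw [495.6 190.3] 109.25709511149822 15.046230352092548 ext [-0.6  0.8  0.2  0. ] tip [482.8 255.8]
cor [496.8 186.4] 109.36422008921718 15.102582407282537 ext [ 1.  -0.8 -0.1 -0.2] tip [483.9 251.9]
6 1283 [242. 110.] [269. 206.]
raw [495.2 190. ] 109.08997213241715 6.909110333107153 ext [ 0.3 -1.4 -0.2  0.1] tip [482.6 255.5]
cor [495.7 188.5] 109.2510090107737 14.608829890443438 ext [ 2.9 -2.9 -0.4 -0.2] tip [482.9 254. ]
```

Request:
send_rows --pt "0 2 -15 0.02" --pt "0 4.7 -45 0.049" --pt "0 4.7 -75 0.049" --pt "0 4.7 -90 0.049" --pt "0 4.7 -96 0.049" --pt "0 4.7 -99 0.049" --pt "0 4.7 -99 0.049" --gripper 36

```text
clock: 13.35
tcp_pos: [495.7, 189.8, 22.0]
ee_rot: [179.9, 0.0, 109.2]
force: [0.3, 1.1, 0.1]
opening: 35.9
```

```bash
python3 - <<'E'
from h import *
np.set_printoptions(precision=1,suppress=True)
s=arm.get_state();print(s['tcp_pos'],s['ee_rot'],s['force'])
im=snap('wrist','w7')[:,:,::-1]
cv2.imwrite('pics/c7.png',cv2.resize(im[90:380,130:400],(745,800))[:600])
E
```

```text
[495.7 189.8  22. ] [179.9   0.  109.2] [0.3 1.1 0.1]
```

View pics/c7.png

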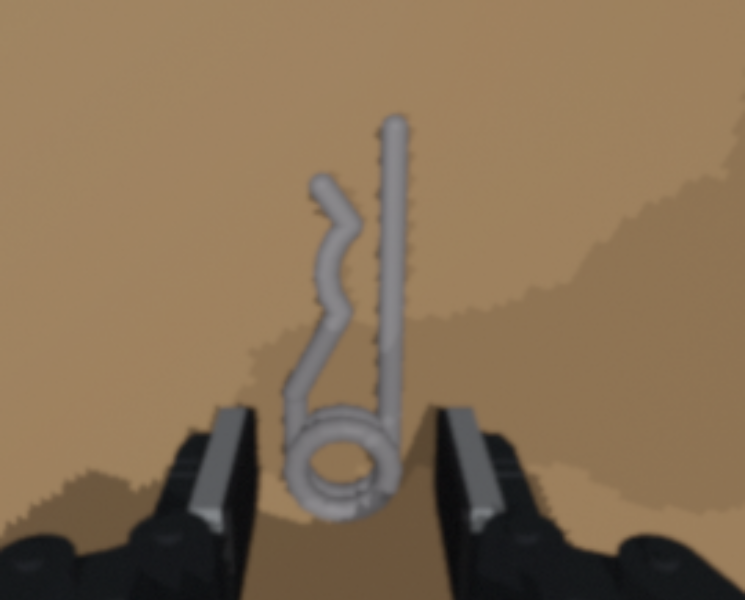

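Request:
send_rows --pt "0 0 -1.2 0" --pt "0 0 -1.2 0"

```text
clock: 13.6
tcp_pos: [495.4, 189.8, 20.6]
ee_rot: [180.0, 0.0, 109.2]
force: [-0.1, 0.2, 0.1]
opening: 36.1
```

Request:
send_rows --pt "0 0 0 0" --pt "0 0 0 0" --pt "0 0 0 0" --pt "0 0 0 0" --pt "0 0 0 0" --pt "0 0 0 0" --gripper 18 --force 60

```text
clock: 14.2
tcp_pos: [495.4, 189.8, 20.7]
ee_rot: [180.0, 0.0, 109.3]
force: [-1.0, 0.2, 7.2]
opening: 21.5
```

Request:
send_rows --pt "0 0 5 0" --pt "0 0 25 0" --pt "0 0 60 0" --pt "0 0 100 0" --pt "0 0 140 0" --pt "0 0 155 0" --pt "0 0 160 0" --pt "0 0 160 0"

```text
clock: 15.0
tcp_pos: [495.1, 189.7, 180.2]
ee_rot: [180.0, 0.0, 109.3]
force: [-0.0, -0.7, -1.8]
opening: 21.4
```

```bash
python3 - <<'E'
from h import *
np.set_printoptions(precision=1,suppress=True)
s=arm.get_state();print(s['tcp_pos'],s['ee_rot'],s['force'],s['opening'])
P=arm.camera_params('wrist');saveP(P,'P8.json')
im=snap('wrist','w8')[:,:,::-1]
snap('scene','s8')
for n in ['clip_tip','clip_seat','clip']:
    for r in arm.landmark_of('wrist',n)[:1]: print(n,r['uv'],r['conf'],at_z('wrist',r['uv'],s['tcp_pos'][2]-18,P))
cv2.imwrite('pics/c8.png',cv2.resize(im[90:380,130:400],(745,800))[:600])
E
```

```text
[495.1 189.7 180.2] [180.    0.  109.3] [-0.  -0.7 -1.8] 21.434978349186423
clip_tip [276.7, 129.0] 0.79 [482.9 257.9 162.2]
clip_seat [274.7, 189.3] 0.62 [492.8 228.4 162.2]
clip [256.0, 245.5] 0.76 [494.6 193.8 162.2]
```

View pics/c8.png

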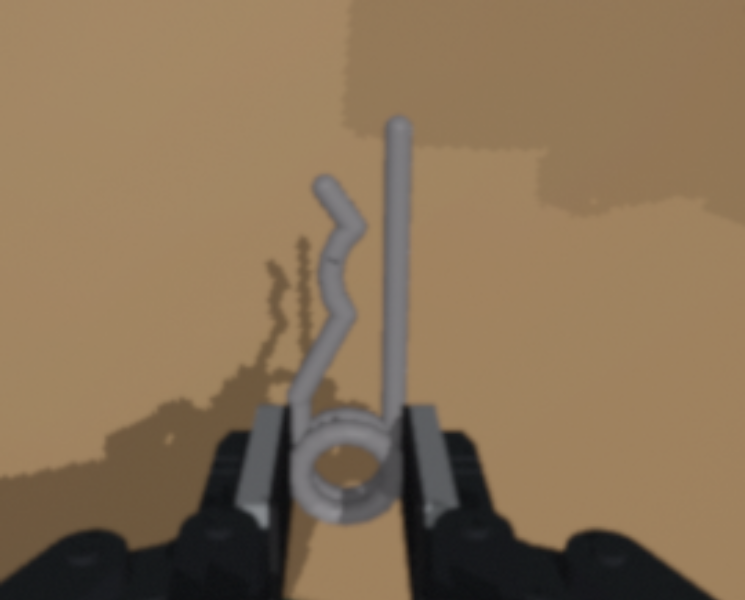

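```bash
python3 -c "
import cv2;im=cv2.imread('pics/s8.png');cv2.imwrite('pics/c9.png',cv2.resize(im[140:240,270:390],(720,600),interpolation=2))"
```

```text
(no output)
```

View pics/c9.png

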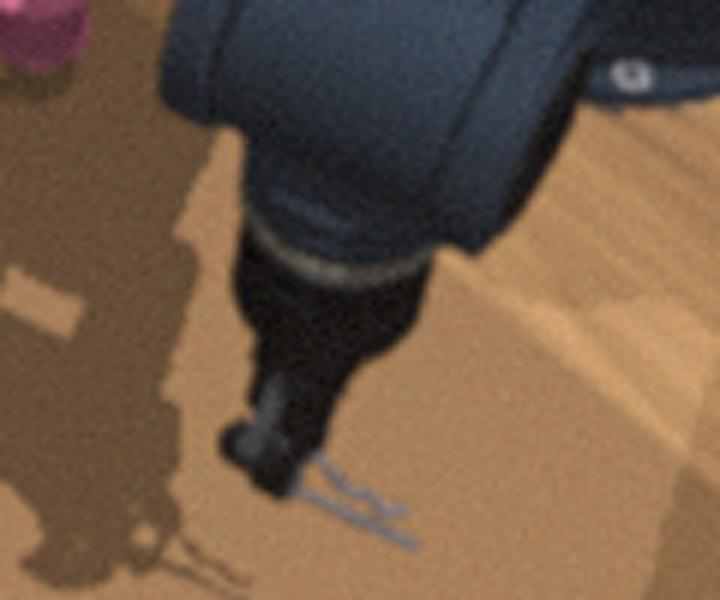

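Clip held level. The leg tip is at about (274,136) in the wrist view, the same as before lifting. I'll carry it to a stand-off in line with the slot (heading 35.5°) and look.

Request:
send_rows --pt "-1 -10 0 -0.05" --pt "-4 -35 0 -0.17" --pt "-7 -65 0 -0.31" --pt "-11 -98 0 -0.45" --pt "-15 -131 0 -0.59" --pt "-20 -164 0 -0.73" --pt "-24 -197 0 -0.87" --pt "-28 -230 0 -1.01" --pt "-31 -255 0 -1.14" --pt "-33 -272 0 -1.23" --pt "-34 -280 0 -1.28" --pt "-34 -281 0 -1.288"

```text
clock: 16.45
tcp_pos: [460.8, -92.0, 179.5]
ee_rot: [-180.0, 0.0, 35.3]
force: [0.2, 0.2, -1.0]
opening: 21.5
```

Request:
send_rows --pt "0 0 -8 0" --pt "0 0 -25 0" --pt "0 0 -36 0" --pt "0 0 -41 0" --pt "0 0 -42 0" --pt "0 0 -42 0" --pt "0 0 -42 0"

```text
clock: 17.15
tcp_pos: [461.4, -91.3, 138.5]
ee_rot: [180.0, -0.0, 35.5]
force: [-0.1, -0.1, -0.1]
opening: 22.2
```

```bash
python3 - <<'E'
from h import *
np.set_printoptions(precision=1,suppress=True)
s=arm.get_state();print(s['tcp_pos'],s['ee_rot'],s['force'],s['opening'])
P=arm.camera_params('wrist');saveP(P,'P9.json')
im=snap('wrist','w9')[:,:,::-1];snap('scene','s9')
cv2.imwrite('pics/c9.png',cv2.resize(im[60:260,170:370],(600,600),interpolation=2))
E
```

```text
[461.4 -91.3 138.5] [180.   -0.   35.5] [-0.1 -0.1 -0.1] 22.167038910580757
```

View pics/w9.png

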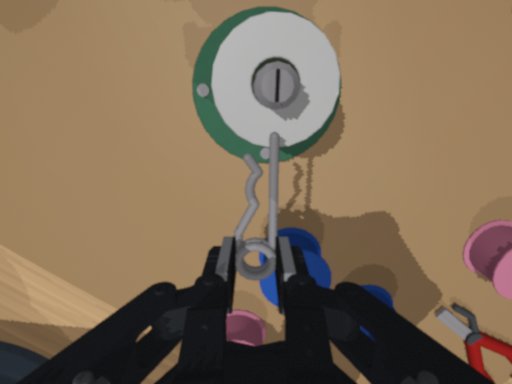

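View pics/c9.png

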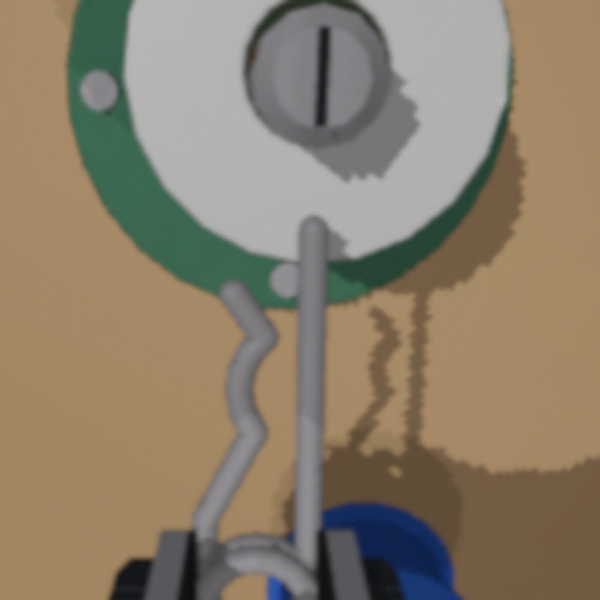

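```bash
python3 - <<'E'
from cal import *
np.set_printoptions(precision=2,suppress=True)
P0=loadP('P9.json');p=np.load('camp.npy')
th=np.radians(35.5);u=np.array([np.cos(th),np.sin(th)]);v=np.array([-u[1],u[0]]);t=np.array([461.4,-91.3])
pts=dict(tip=((274.5,136),120.3),root=((272.8,236.7),120.3),slotF=((278,70),134),slotN=((276.7,101.3),134),topc=((170+323/3,60+74/3),134),rust=((0,0),63))
im=cv2.imread('pics/w9.png')
for lab,P in (('raw',P0),('cor',corr(P0,p))):
    print(lab)
    for k,(uv,z) in pts.items():
        if k=='rust':continue
        w=at_z('wrist',uv,z,P)[:2];d=w-t;print(k,w,'u',round(d@u,2),'v',round(d@v,2))
E
```

```text
raw
tip [519.53 -61.03] u 64.9 v -9.11
root [474.46 -93.4 ] u 9.41 v -9.3
slotF [543.41 -44.03] u 94.21 v -9.14
slotN [532.99 -51.12] u 81.62 v -8.86
topc [538.67 -47.4 ] u 88.4 v -9.13
cor
tip [520.27 -60.28] u 65.94 v -8.93
root [474.58 -93.25] u 9.59 v -9.24
slotF [544.4  -43.01] u 95.61 v -8.89
slotN [533.99 -50.12] u 83.01 v -8.63
topc [539.67 -46.38] u 89.8 v -8.88
```

Request:
send_rows --pt "2.4 1.7 0 0" --pt "5.7 4.1 0 0" --pt "8.1 5.8 0 0" --pt "9 6.4 0 0" --pt "9 6.4 0 0"

```text
clock: 17.75
tcp_pos: [470.3, -84.7, 138.1]
ee_rot: [-180.0, -0.0, 35.5]
force: [-0.4, -0.2, 0.0]
opening: 21.8
```

Request:
send_rows --pt "0.4 0.3 0 0" --pt "0.8 0.6 0 0" --pt "1.2 0.9 0 0" --pt "1.6 1.2 0 0" --pt "2 1.4 0 0" --pt "2 1.4 0 0"

```text
clock: 18.35
tcp_pos: [472.2, -83.5, 138.1]
ee_rot: [180.0, -0.0, 35.5]
force: [-0.6, -0.6, -0.8]
opening: 21.8
```

Request:
send_rows --pt "0.4 0.3 0 0" --pt "0.8 0.6 0 0" --pt "1.2 0.9 0 0" --pt "1.6 1.1 0 0" --pt "1.6 1.1 0 0"

```text
clock: 18.85
tcp_pos: [473.8, -82.4, 138.1]
ee_rot: [-180.0, -0.0, 35.5]
force: [-0.4, -0.0, -1.1]
opening: 21.8
```

Request:
send_rows --pt "0.4 0.3 0 0" --pt "0.8 0.6 0 0" --pt "1.2 0.9 0 0" --pt "1.6 1.1 0 0" --pt "1.6 1.1 0 0"

```text
clock: 19.35
tcp_pos: [475.4, -81.2, 138.1]
ee_rot: [180.0, -0.0, 35.5]
force: [-0.3, 0.4, -0.6]
opening: 21.7
```

Request:
send_rows --pt "0.8 0.6 0 0" --pt "1.6 1.2 0 0" --pt "2.4 1.7 0 0" --pt "3.3 2.3 0 0" --pt "4.1 2.9 0 0" --pt "4.1 2.9 0 0"

```text
clock: 19.95
tcp_pos: [479.5, -78.3, 138.1]
ee_rot: [180.0, -0.0, 35.5]
force: [1.0, -1.0, -1.5]
opening: 21.9
```

Request:
send_rows --pt "0.8 0.6 0 0" --pt "1.6 1.2 0 0" --pt "2.4 1.7 0 0" --pt "3.3 2.3 0 0" --pt "4.1 2.9 0 0" --pt "4.9 3.5 0 0" --pt "5.7 4.1 0 0" --pt "5.7 4.1 0 0"

```text
clock: 20.75
tcp_pos: [485.2, -74.2, 138.1]
ee_rot: [-180.0, -0.0, 35.5]
force: [-0.5, -0.2, 0.5]
opening: 21.8
```

```bash
python3 - <<'E'
from h import *
np.set_printoptions(precision=1,suppress=True)
s=arm.get_state();print(s['tcp_pos'],s['ee_rot'],s['force'],s['torque'])
P=arm.camera_params('wrist');saveP(P,'P10.json')
im=snap('wrist','w10')[:,:,::-1];
cv2.imwrite('pics/c10.png',cv2.resize(im[100:300,170:370],(600,600),interpolation=2))
E
```

```text
[485.2 -74.2 138.1] [-180.    -0.    35.5] [-0.5 -0.2  0.5] [-0.  0. -0.]
```

View pics/c10.png

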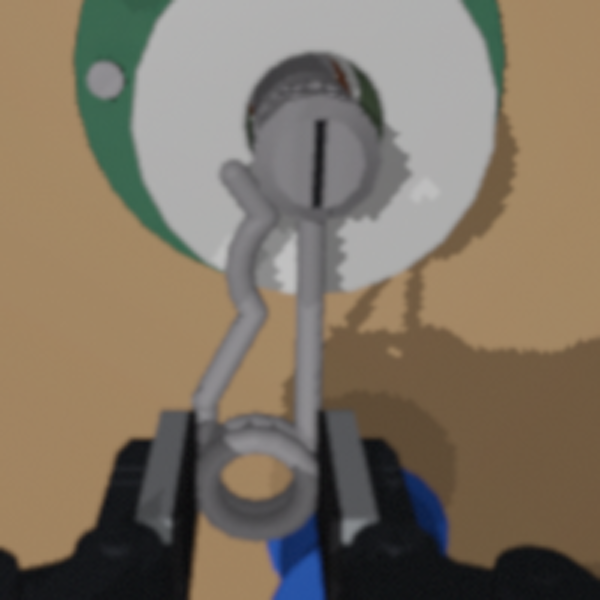

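The leg is in the hole: at (309,215) in the crop it disappears under the spindle, in line with the slot and with no force. I'll push on against the bent leg's spring.

Request:
send_rows --pt "0.8 0.6 0 0" --pt "1.6 1.2 0 0" --pt "2.4 1.7 0 0" --pt "3.3 2.3 0 0" --pt "4.1 2.9 0 0" --pt "4.9 3.5 0 0"

```text
clock: 21.4
tcp_pos: [489.3, -70.6, 137.8]
ee_rot: [-179.9, 0.1, 35.5]
force: [-6.9, -0.8, -0.5]
opening: 21.7
```

Request:
send_rows --pt "0.8 0.6 0 0" --pt "1.6 1.2 0 0" --pt "2.4 1.7 0 0" --pt "3.3 2.3 0 0"

```text
clock: 21.8
tcp_pos: [493.0, -68.1, 137.9]
ee_rot: [-179.9, 0.0, 35.5]
force: [-4.8, 2.6, -0.7]
opening: 21.7
```

Request:
send_rows --pt "0.8 0.6 0 0" --pt "1.6 1.2 0 0" --pt "2.4 1.7 0 0"

```text
clock: 22.1
tcp_pos: [495.8, -66.3, 138.0]
ee_rot: [-180.0, -0.0, 35.5]
force: [-2.2, 4.9, -1.7]
opening: 22.0
```

Request:
send_rows --pt "0.8 0.6 0 0" --pt "1.6 1.2 0 0" --pt "2.4 1.7 0 0" --pt "3.3 2.3 0 0" --pt "4.1 2.9 0 0" --pt "4.1 2.9 0 0"

```text
clock: 22.7
tcp_pos: [500.5, -63.5, 138.3]
ee_rot: [180.0, -0.1, 35.5]
force: [1.2, 5.9, -1.4]
opening: 21.6
```

```bash
python3 - <<'E'
from h import *
np.set_printoptions(precision=1,suppress=True)
s=arm.get_state();print(s['tcp_pos'],s['ee_rot'],s['force'],s['torque'])
P=arm.camera_params('wrist');saveP(P,'P11.json')
im=snap('wrist','w11')[:,:,::-1];
cv2.imwrite('pics/c11.png',cv2.resize(im[120:320,170:370],(600,600),interpolation=2))
E
```

```text
[500.5 -63.5 138.3] [180.   -0.1  35.5] [ 1.2  5.9 -1.4] [ 0.9 -0.2  0.1]
```

View pics/c11.png

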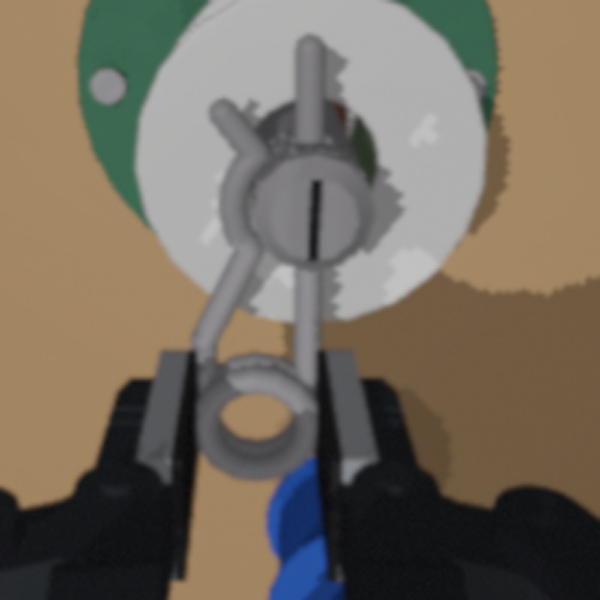

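```bash
python3 - <<'E'
from cal import *
np.set_printoptions(precision=2,suppress=True)
P0=loadP('P11.json');p=np.load('camp.npy')
th=np.radians(35.5);u=np.array([np.cos(th),np.sin(th)]);v=np.array([-u[1],u[0]]);t=np.array([500.5,-63.5])
for lab,P in (('raw',P0),('cor',corr(P0,p))):
    for k,uv,z in (('tip',(273.3,135),120),('root',(272,240),120),('slot',(274.7,193.7),134),('slotF',(170+317/3,120+182/3),134),('slotN',(170+311/3,120+260/3),134)):
        w=at_z('wrist',uv,z,P)[:2];d=w-t;print(lab,k,w,'u',round(d@u,2),'v',round(d@v,2))
E
```

```text
raw tip [558.7  -32.55] u 65.35 v -8.6
raw root [511.64 -66.56] u 7.29 v -8.96
raw slot [537.83 -47.8 ] u 39.51 v -8.89
raw slotF [543.28 -44.31] u 45.97 v -9.21
raw slotN [532.22 -51.35] u 32.88 v -8.53
cor tip [559.43 -31.8 ] u 66.39 v -8.41
cor root [511.72 -66.44] u 7.42 v -8.91
cor slot [538.57 -47.1 ] u 40.52 v -8.76
cor slotF [544.1  -43.55] u 47.08 v -9.07
cor slotN [532.88 -50.73] u 33.77 v -8.41
```

Request:
send_rows --pt "0.6 0.4 0 0" --pt "1.2 0.9 0 0" --pt "1.9 1.3 0 0" --pt "2.5 1.8 0 0" --pt "3 2.1 0 0" --pt "3 2.1 0 0"

```text
clock: 23.35
tcp_pos: [502.9, -61.9, 138.1]
ee_rot: [180.0, 0.0, 35.5]
force: [-0.6, 1.5, -0.7]
opening: 21.6
```

```bash
python3 - <<'E'
from h import *
np.set_printoptions(precision=1,suppress=True)
s=arm.get_state();print(s['tcp_pos'],s['ee_rot'],s['force'],s['torque'])
P=arm.camera_params('wrist');saveP(P,'P12.json')
im=snap('wrist','w12')[:,:,::-1];
cv2.imwrite('pics/c12.png',cv2.resize(im[120:320,170:370],(600,600),interpolation=2))
E
```

```text
[502.9 -61.9 138.1] [180.    0.   35.5] [-0.6  1.5 -0.7] [0.3 0.2 0.1]
```

View pics/c12.png

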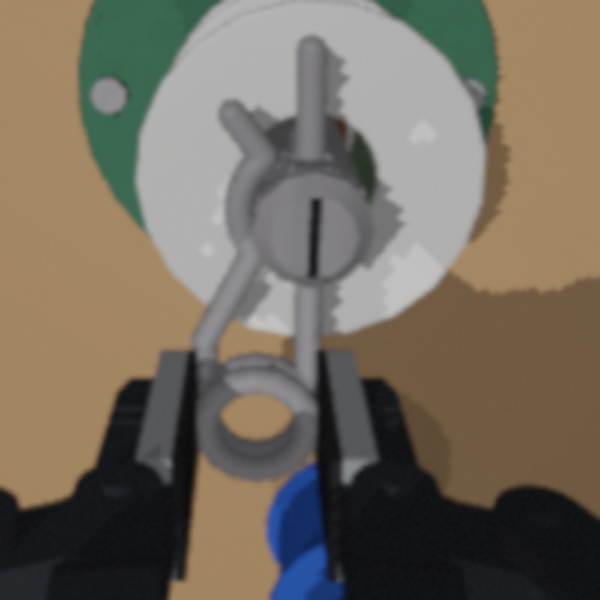

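Request:
send_rows --pt "0.4 0.3 0 0" --pt "0.8 0.6 0 0" --pt "0.8 0.6 0 0"

```text
clock: 23.7
tcp_pos: [503.4, -61.2, 138.0]
ee_rot: [-180.0, 0.0, 35.5]
force: [-2.5, 1.0, -1.4]
opening: 21.6
```

```bash
python3 - <<'E'
from cal import *
np.set_printoptions(precision=1,suppress=True)
s=arm.get_state();print(s['tcp_pos'],s['ee_rot'],s['force'],s['torque'])
P=arm.camera_params('wrist');saveP(P,'P13.json')
im=snap('wrist','w13')[:,:,::-1];
cv2.imwrite('pics/c13.png',cv2.resize(im[120:320,170:370],(600,600),interpolation=2))
E
```

```text
[503.4 -61.2 138. ] [-180.     0.    35.5] [-2.5  1.  -1.4] [0.2 0.4 0.1]
```

View pics/c13.png

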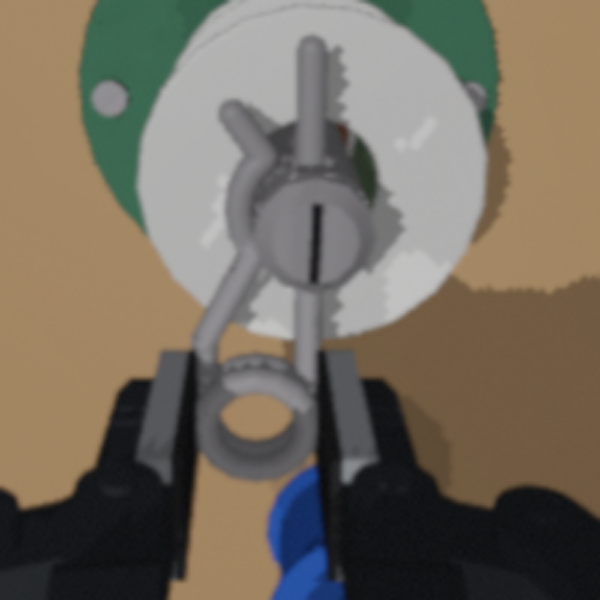

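```bash
python3 - <<'E'
from cal import *
P0=loadP('P13.json');p=np.load('camp.npy')
th=np.radians(35.5);u=np.array([np.cos(th),np.sin(th)]);v=np.array([-u[1],u[0]]);t=np.array([503.4,-61.2])
for lab,P in (('raw',P0),('cor',corr(P0,p))):
    for k,uv,z in (('tip',(273.5,135),120),('root',(272,240),120),('slot',(275,201.3),134)):
        w=at_z('wrist',uv,z,P)[:2];d=w-t;print(lab,k,w.round(1),'u',round(d@u,2),'v',round(d@v,2))
E
```

```text
raw tip [561.7 -30.2] u 65.44 v -8.6
raw root [514.7 -64.1] u 7.49 v -8.87
raw slot [537.8 -47.7] u 35.84 v -9.04
cor tip [562.4 -29.4] u 66.49 v -8.42
cor root [514.7 -63.9] u 7.63 v -8.82
cor slot [538.5 -47.1] u 36.8 v -8.92
```

Clip home: the tip is 29.6 mm past the axis (30 nominal), the bent leg is back at its rest shape, and the force is near zero. Letting go.

Request:
send_rows --pt "0 0 0 0" --pt "0 0 0 0" --pt "0 0 0 0" --pt "0 0 0 0" --pt "0 0 0 0" --gripper 50

```text
clock: 24.25
tcp_pos: [503.7, -61.2, 138.2]
ee_rot: [180.0, -0.0, 35.5]
force: [-0.4, 0.2, 0.3]
opening: 50.1
```

Request:
send_rows --pt "0 0 5 0" --pt "0 0 20 0" --pt "-5 -5 50 0" --pt "-15 -10 85 0" --pt "-25 -18 105 0" --pt "-30 -22 110 0" --pt "-30 -22 110 0"

```text
clock: 24.95
tcp_pos: [473.4, -83.5, 248.4]
ee_rot: [180.0, -0.0, 35.4]
force: [0.6, 0.0, -0.7]
opening: 50.1
```

```bash
python3 - <<'E'
from cal import *
np.set_printoptions(precision=1,suppress=True)
s=arm.get_state();print(s['tcp_pos'],s['force'])
P=arm.camera_params('wrist');saveP(P,'P14.json')
im=snap('wrist','w14')[:,:,::-1];a=snap('scene','s14')[:,:,::-1]
cv2.imwrite('pics/c14.png',np.hstack([cv2.resize(im[60:220,180:340],(400,400),interpolation=2),cv2.resize(a[160:230,215:285],(400,400),interpolation=2)]))
E
```

```text
[473.4 -83.5 248.4] [ 0.6  0.  -0.7]
```

View pics/c14.png

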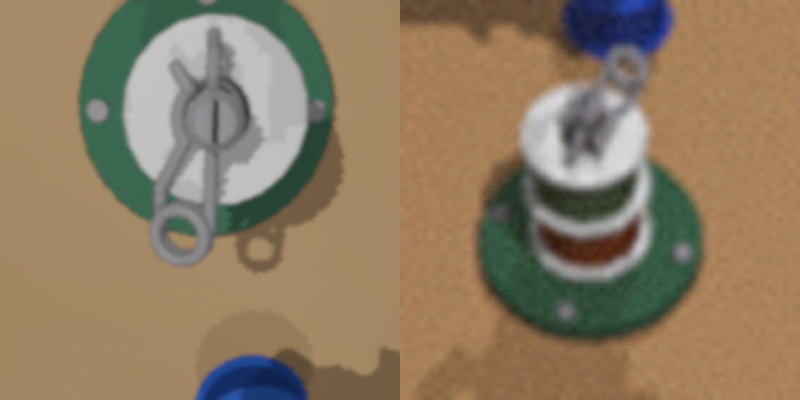

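View pics/s14.png

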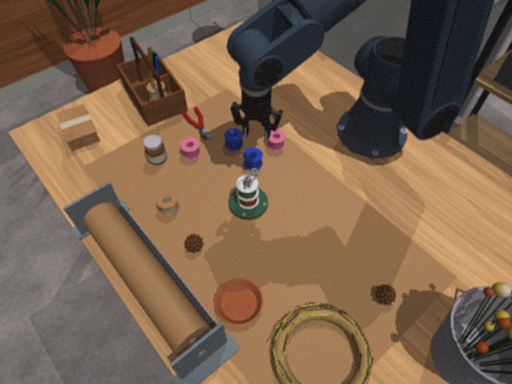

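The reel is flat on the rust one. The clip sits through and round the spindle, and nothing else has moved. Handing in.

```bash
python3 -c "
from station import arm
print(arm.finish_job())"
```

```text
the job is handed in; nothing more can be done
None
```

The sage-green reel is on the spindle, lying flat on the rust reel, and the R-clip is locked through the cross-hole. I let go of the clip and handed the job in at about 25 s; no verdict was reported.

- **Reel:** it went down over the spindle with light contact, and I pressed it lightly (15 N) to seat it before letting go.
- **Clip insertion:** I took the hole's direction from the saw slot, at about 35°. The leg entered with no noticeable force. The readings between pushes reached about 7 N while the bent leg rode over the spindle and fell to about 3 N at home, against the 25 N ramming limit.
- **Last checks:** the leg tip is 29.6 mm past the spindle axis (nominal 30). The bent leg is back at its rest shape round the spindle. In the last scene picture nothing else appears to have moved.
- **Disagreements:**
  - The gripper read about 21.5 mm on the clip's 24 mm grip, though the clip stayed level and did not slip.
  - The wrist-camera correction I worked out from the stand gave worse results on the clip, so I used the uncorrected calibration there. The two differed by about 2–4 mm along the leg.
  - The top camera was several millimetres off the wrist camera on the spindle position, so I used the wrist camera's figure.

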